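Find and tag the worn-out shock mount

ROBOT

A 7-joint arm with a two-finger parallel gripper is mounted at the origin on the work surface. World frame = base frame: x ahead of the robot, y to its left, z up, the work surface at z = 0. Lengths are in m, angles in degrees, forces in N, time in s.
With the tool pointing down it reaches from about 0.425 to 0.975 m from the base axis. Payload 16.7 kg.
Tool frame: the origin (TCP) lies at the very end of the fingers, on their centre line; the grasp point (between the pads) lies ctrl.grip_depth behind it (ctrl.grip_depth is the distance from the TCP to the grasp point, in m); z points along the fingers, y is the line along which they close (so a half turn about z gives the same grasp; the last joint's range is limited). The gripper opens to 85 mm and grips with 20 to 120 N. Pads are 22 mm wide; open, the fingers measure 114 mm over their backs; the gripper's body (76 mm by 85 mm) begins 54 mm behind the grasp point. The pads swing forward as they close: fully open they stand 13 mm farther back than shut.
Start: joints at [-80.3, 24.414, 4.234, 92.017, -1.954, 63.644, -3.845], TCP at [0.212, 0.641, 0.207] pointing down, gripper open.
Joint ranges: [-163.25, 163.25], [-28.42, 122.38], [-70.27, 78.77], [12.13, 141.07], [-58.53, 238.53], [9.26, 117.41], [-156.51, 156.51]. Speed limits (degrees/s): [108.29, 108.29, 136.94, 136.94, 172.46, 172.46, 172.46].

INTERFACE

Orientations are given as [roll, pitch, yaw] about the fixed x, y, z axes, in that order (R = Rz(yaw) Ry(pitch) Rx(roll)).
In Python, from plant import ctrl gives the robot as it stands.
- The arm moves only by the shell command python3 -m crank 'ROWS'. ROWS is JSON, a list that holds one entry, the list of rows, each a list of 5 numbers: the shift along the tool's x, y, z scaled (see below), then the turn about the tool's z scaled (see below), then the closure, from -1 (fully open) to 1 (shut). A call has 1 to 20 rows; each row shifts and turns the commanded pose from where the row before left it, along the tool's axes as they then stand; what a row does not reach is not made up. The controller multiplies each number of a shift by 100 mm and each number of a turn by pi rad. A row lasts 1/12 s, in which the tool goes at most 41.7 mm and 7.16 degrees, less where a joint would pass 70% of its speed; a pose out of reach is approached as far as the arm can. A call with a number of a shift or a turn outside -1 to 1 is refused whole. A call with a gripper value outside its range is refused whole. The fingers move at their own pace and stop on an object; the grip force is fixed at half the most. Time passes only in rows, so rows that do not move let the fingers close. It gives the time, the measured TCP pose, the force, the opening and the grip force at its end, in the units of the state.
- ctrl.state(): the state, without advancing time (a new reading comes with each control period).
- ctrl.read_camera(name): name is "scene" or "side" or "wrist"; returns the picture (480x640x3 uint8, red, green, blue); there is no depth.
- ctrl.camera_info(name): a dict with "camera_matrix" (3x3 intrinsics, pixels), "distortion" ([k1, k2, p1, p2, k3] as OpenCV has them; the pictures are not rectified), "extrinsics" (4x4, takes a point from camera to world coordinates). Camera axes: x right, y up, looking along -z (the intrinsics and any distortion apply to the point x, -y, -z); pixel columns grow to the right and rows downward; lengths in m; the calibration is good to about 2 mm. A picture is of the moment at which its call begins: read the wrist's pose just before it. camera_info takes no time and is no camera call; for the wrist camera it gives the pose at the moment of the call.
- ctrl.sign_off(): hands the job in; it is judged then, once.
The state is a dict: "t": time; "joints": joint angles; "joint_vel": joint speeds; "joint_efforts": joint torques, N m; "eef_pos": TCP position; "ee_rot": TCP orientation; "ft_force": force on the tool from outside, world axes, zero at the start; "torque": the same for the moment, N m; "finger_gap": opening from 0.0 (shut) to 1.0 (fully open); "gripper_force": force on a finger pad.
Only numpy, scipy, OpenCV 4.12 (cv2) and the standard library are available. Lean on these libraries where they do the work, as an engineer would, in place of code of your own. Each camera call takes 0.05 s, during which the arm holds its last target. There are 200 camera calls.

TASK

One of the three shock mounts for the instrument trunk has gone soft. Going from the robot's left to its right, press each mount's black rubber pad about a centimetre down with the fingertips and let it spring back, feel which is the softest, and then push the steel tag on that mount's plate fully down, leaving the other two tags up. Do not pick up or shift the mounts, and leave everything else on the bench where it is.

Things in the scene. Friction and masses are not known exactly. Their poses are not given: they have to be found in the camera images.
- station_left: the left one (as the robot faces, left is +y) of three test stations clamped to the bench: aluminium plate 160 x 85 x 8 mm, origin under its centre, x along its length; a shock mount stands loose on it at x = +40 mm, its tag is at x = -45 mm (tag end towards the robot, within 25 degrees)
- pad_left (a point): centre of the free pad's top on the left station's shock mount: flat black rubber, 60 mm across, on a coil spring, 75 mm above the table, travel 16 mm, springs back (this point stays when it is pressed). Foot 64 mm across. The three mounts (0.45 kg) look alike and change places: 10 mm of travel takes about 4 N on the softest, 8 to 15 N on the others
- tag_left (a joint): how far the tag of the left station is pushed down, m: 0 up (start), 0.014 fully down on its block; it is held by friction (about 3 N) and stays where it is left
- tag_left_top (a point): centre of the top face of the tag of the left station: a T-shaped steel tag, flat head 22 x 28 x 8 mm (x by y of the station), on a grey block 30 x 34 mm whose top is 45 mm above the table; the head's top is 67 mm above the table when up, 53 mm when fully down; moves with the tag
- station_middle: the middle one (as the robot faces, left is +y) of three test stations clamped to the bench: aluminium plate 160 x 85 x 8 mm, origin under its centre, x along its length; a shock mount stands loose on it at x = +40 mm, its tag is at x = -45 mm (tag end towards the robot, within 25 degrees)
- pad_middle (a point): centre of the free pad's top on the middle station's shock mount: flat black rubber, 60 mm across, on a coil spring, 75 mm above the table, travel 16 mm, springs back (this point stays when it is pressed). Foot 64 mm across. The three mounts (0.45 kg) look alike and change places: 10 mm of travel takes about 4 N on the softest, 8 to 15 N on the others
- tag_middle (a joint): how far the tag of the middle station is pushed down, m: 0 up (start), 0.014 fully down on its block; it is held by friction (about 3 N) and stays where it is left
- tag_middle_top (a point): centre of the top face of the tag of the middle station: a T-shaped steel tag, flat head 22 x 28 x 8 mm (x by y of the station), on a grey block 30 x 34 mm whose top is 45 mm above the table; the head's top is 67 mm above the table when up, 53 mm when fully down; moves with the tag
- station_right: the right one (as the robot faces, left is +y) of three test stations clamped to the bench: aluminium plate 160 x 85 x 8 mm, origin under its centre, x along its length; a shock mount stands loose on it at x = +40 mm, its tag is at x = -45 mm (tag end towards the robot, within 25 degrees)
- pad_right (a point): centre of the free pad's top on the right station's shock mount: flat black rubber, 60 mm across, on a coil spring, 75 mm above the table, travel 16 mm, springs back (this point stays when it is pressed). Foot 64 mm across. The three mounts (0.45 kg) look alike and change places: 10 mm of travel takes about 4 N on the softest, 8 to 15 N on the others
- tag_right (a joint): how far the tag of the right station is pushed down, m: 0 up (start), 0.014 fully down on its block; it is held by friction (about 3 N) and stays where it is left
- tag_right_top (a point): centre of the top face of the tag of the right station: a T-shaped steel tag, flat head 22 x 28 x 8 mm (x by y of the station), on a grey block 30 x 34 mm whose top is 45 mm above the table; the head's top is 67 mm above the table when up, 53 mm when fully down; moves with the tag
- rosin_tin: brass rosin tin, 40 mm across, 30 mm high, between the left and the middle station; leave alone. Origin under its centre
- oil_bottle: white plastic oil bottle, 30 mm across, 55 mm high, between the middle and the right station; leave alone. Origin under its centre
- screwdriver: screwdriver lying on the robot's side of the mounts; leave alone
- shield_boss: domed steel shield boss, 110 mm across, 38 mm high, on the robot's side of the mounts; leave alone. Origin under its centre
- screw_jar: glass jar with steel lid, 60 mm across, 75 mm high, beyond the mounts; leave alone. Origin under its centre
- mug: white mug, 80 mm across, 90 mm high, beyond the mounts; leave alone. Origin under its centre
- drum_beater: drum beater, 210 mm long wooden stick with a felt head, lying on the robot's side of the left station; leave alone

How it is judged (in metres and radians):
On the way, in this order (a step that is already met when the one before it is completed fails the run):
1. the pad on the left station is pressed down at least 7 mm, the other two pads left free (((horizontal distance between mount_a_c0 and pad_left below 0.03 m and height (world z) of sprung_a_c1 below 0.062 m and height (world z) of each of sprung_b_c1, sprung_c_c1 above 0.065 m) or (horizontal distance between mount_b_c0 and pad_left below 0.03 m and height (world z) of sprung_b_c1 below 0.062 m and height (world z) of each of sprung_a_c1, sprung_c_c1 above 0.065 m) or (horizontal distance between mount_c_c0 and pad_left below 0.03 m and height (world z) of sprung_c_c1 below 0.062 m and height (world z) of each of sprung_a_c1, sprung_b_c1 above 0.065 m))), for 0.1 s.
2. the pad on the middle station is pressed down at least 7 mm, the other two pads left free (((horizontal distance between mount_a_c0 and pad_middle below 0.03 m and height (world z) of sprung_a_c1 below 0.062 m and height (world z) of each of sprung_b_c1, sprung_c_c1 above 0.065 m) or (horizontal distance between mount_b_c0 and pad_middle below 0.03 m and height (world z) of sprung_b_c1 below 0.062 m and height (world z) of each of sprung_a_c1, sprung_c_c1 above 0.065 m) or (horizontal distance between mount_c_c0 and pad_middle below 0.03 m and height (world z) of sprung_c_c1 below 0.062 m and height (world z) of each of sprung_a_c1, sprung_b_c1 above 0.065 m))), for 0.1 s.
3. the pad on the right station is pressed down at least 7 mm, the other two pads left free (((horizontal distance between mount_a_c0 and pad_right below 0.03 m and height (world z) of sprung_a_c1 below 0.062 m and height (world z) of each of sprung_b_c1, sprung_c_c1 above 0.065 m) or (horizontal distance between mount_b_c0 and pad_right below 0.03 m and height (world z) of sprung_b_c1 below 0.062 m and height (world z) of each of sprung_a_c1, sprung_c_c1 above 0.065 m) or (horizontal distance between mount_c_c0 and pad_right below 0.03 m and height (world z) of sprung_c_c1 below 0.062 m and height (world z) of each of sprung_a_c1, sprung_b_c1 above 0.065 m))), for 0.1 s.
4. the tag of the softest mount's station is down, the other two up (((horizontal distance between mount_c_c0 and pad_left below 0.03 m and value of joint tag_left above 0.011 m and value of joint each of tag_middle, tag_right below 0.004 m) or (horizontal distance between mount_c_c0 and pad_middle below 0.03 m and value of joint tag_middle above 0.011 m and value of joint each of tag_left, tag_right below 0.004 m) or (horizontal distance between mount_c_c0 and pad_right below 0.03 m and value of joint tag_right above 0.011 m and value of joint each of tag_left, tag_middle below 0.004 m))), for 0.2 s.
At the end, for the whole second after the job is handed in: The tag on the softest mount's plate is at least 11 mm down (of 14), the other two tags less than 4 mm down, all pads sprung back (within 2.5 mm of free), each mount upright and within 15 mm of its starting place, and every other thing on the table within 20 mm of its own (((horizontal distance between mount_c_c0 and pad_left below 0.03 m and value of joint tag_left above 0.011 m and value of joint each of tag_middle, tag_right below 0.004 m) or (horizontal distance between mount_c_c0 and pad_middle below 0.03 m and value of joint tag_middle above 0.011 m and value of joint each of tag_left, tag_right below 0.004 m) or (horizontal distance between mount_c_c0 and pad_right below 0.03 m and value of joint tag_right above 0.011 m and value of joint each of tag_left, tag_middle below 0.004 m)) and height (world z) of each of sprung_a_c1, sprung_b_c1, sprung_c_c1 above 0.0665 m and distance of each of mount_a_c0, mount_b_c0, mount_c_c0 from where it was at the start of the episode below 0.015 m and angle between each of mount_a_c0, mount_b_c0, mount_c_c0's own z axis and vertical below 0.05 rad and distance of each of rosin_tin, oil_bottle, screwdriver, shield_boss, screw_jar, mug, drum_beater from where it was at the start of the episode below 0.02 m); the robot touches nothing.
It fails at once if a shock mount is lifted off its plate, tipped, or shoved more than 20 mm (height (world z) of any of mount_a_c0, mount_b_c0, mount_c_c0 above 0.019 m or angle between any of mount_a_c0, mount_b_c0, mount_c_c0's own z axis and vertical above 0.2 rad or distance of any of mount_a_c0, mount_b_c0, mount_c_c0 from where it was at the start of the episode above 0.02 m).
It fails at once if the tag beside a stiffer mount is pushed down (more than 6 mm) ((horizontal distance between mount_a_c0 and pad_left below 0.03 m and value of joint tag_left above 0.006 m) or (horizontal distance between mount_a_c0 and pad_middle below 0.03 m and value of joint tag_middle above 0.006 m) or (horizontal distance between mount_a_c0 and pad_right below 0.03 m and value of joint tag_right above 0.006 m) or (horizontal distance between mount_b_c0 and pad_left below 0.03 m and value of joint tag_left above 0.006 m) or (horizontal distance between mount_b_c0 and pad_middle below 0.03 m and value of joint tag_middle above 0.006 m) or (horizontal distance between mount_b_c0 and pad_right below 0.03 m and value of joint tag_right above 0.006 m)).
It fails at once if another thing on the table is moved more than 25 mm (distance of any of rosin_tin, oil_bottle, screwdriver, shield_boss, screw_jar, mug, drum_beater from where it was at the start of the episode above 0.025 m).
It also fails if it takes over 51 s, if anything falls off the work surface, if the arm or the gripper's body presses on something with over 40 N, if the wrist force passes 120 N, or if a joint passes its speed limit or range.

## Working session

There is one attempt and no reset: what is moved stays moved. The work goes in short steps, Python scripts to look and compute and a shell command to move; the robot and the scene stay as the last step left them, time stands still between calls to the robot, and variables do not carry over. Pictures are saved under pics/ and viewed, at most 10 in all, crops included, and the job is handed in when it is done.

```bash
mkdir -p pics
python3 - <<'E'
from plant import ctrl
import cv2
for n in("scene","side"):
    cv2.imwrite(f"pics/{n}0.png",ctrl.read_camera(n)[:,:,::-1])
    i=ctrl.camera_info(n);print(n,i)
s=ctrl.state();print(s['t'],s['eef_pos'],s['ee_rot'],s['ft_force'],ctrl.grip_depth)
E
```

```text
scene {'camera_matrix': array([[551.92041363,   0.        , 322.8133567 ],
       [  0.        , 551.92041363, 235.55979527],
       [  0.        ,   0.        ,   1.        ]]), 'distortion': array([-0.12039806,  0.        ,  0.        ,  0.        ,  0.        ]), 'extrinsics': array([[ 0.03682616, -0.62186964,  0.78225442,  1.44106777],
       [ 0.99906716,  0.04057704, -0.01477546,  0.01433105],
       [-0.02255316,  0.78206883,  0.62278383,  0.77756359],
       [ 0.        ,  0.        ,  0.        ,  1.        ]])}
side {'camera_matrix': array([[597.15389847,   0.        , 318.87882229],
       [  0.        , 597.15389847, 240.08803847],
       [  0.        ,   0.        ,   1.        ]]), 'distortion': array([-0.02443945,  0.        ,  0.        ,  0.        ,  0.        ]), 'extrinsics': array([[ 0.70811314,  0.45278776, -0.54181087, -0.02323764],
       [-0.70606243,  0.46186369, -0.53680329, -0.54329314],
       [ 0.0071848 ,  0.76266977,  0.64674818,  0.76261023],
       [ 0.        ,  0.        ,  0.        ,  1.        ]])}
0.1 [0.2114591  0.64058873 0.20678446] [-1.79932769e+02  2.59007350e-03  1.61730346e+02] [-0.24270524 -0.01892282  1.1414903 ] 0.0187
```

View pics/scene0.png

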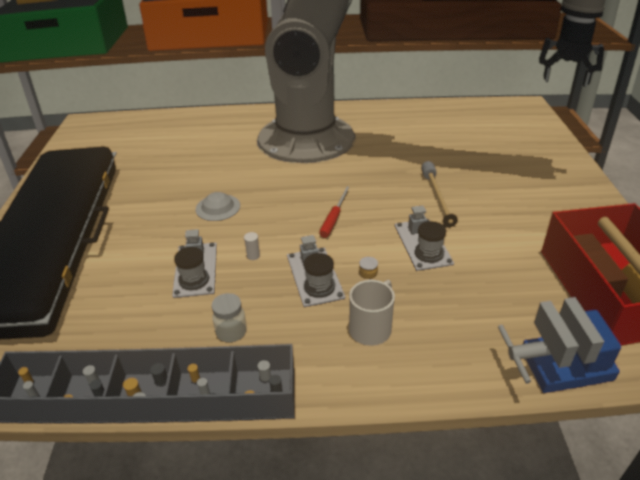

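View pics/side0.png

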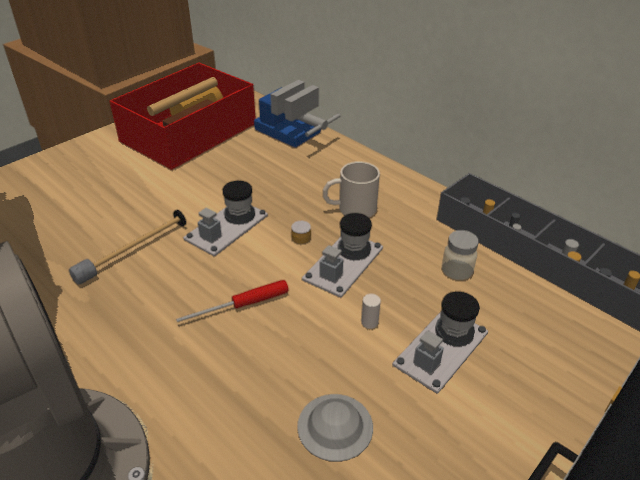

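The scene view shows pads at about (431,228), (319,263), (189,257). The side view shows them at (237,190), (356,224), (460,306). The tag heads stand towards the robot. I'll enlarge both views for finer pixel positions.

Run:
```python
import cv2,numpy as np
rows=[]
for n,cs in(("scene",[(424,232),(313,266),(193,262)]),("side",[(226,212),(344,248),(443,332)])):
    im=cv2.imread(f"pics/{n}0.png");r=[]
    for u,v in cs:
        c=cv2.resize(im[v-38:v+38,u-33:u+33],None,fx=4,fy=4,interpolation=cv2.INTER_CUBIC)
        for k in range(0,66,10):
            cv2.line(c,(k*4,0),(k*4,4 if k%50 else 10),(0,0,255),1)
        for k in range(0,76,10):
            cv2.line(c,(0,k*4),(5,k*4),(0,0,255),1)
        r.append(c[:300])
    rows.append(np.hstack(r))
cv2.imwrite("pics/crop.png",np.vstack(rows)[:600,:800])
```

```text
(no output)
```

View pics/crop.png

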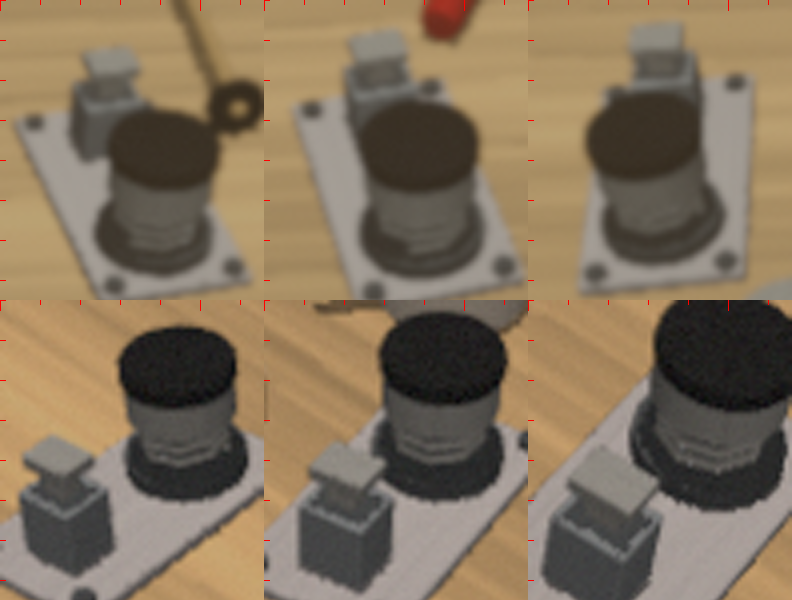

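Crop readings, top-face centres. Scene view: pads (165,145), (420,138), (644,129), tags (111,61), (378,43), (658,34). Side view: pads (178,365), (443,353), and the right pad directly at about (460,306); tags (60,456), (347,465), (615,481).

```bash
cat > h.py <<'E'
from plant import ctrl
import cv2,numpy as np
def ray(n,u,v,z,info=None):
    i=info or ctrl.camera_info(n)
    a,b=cv2.undistortPoints(np.array([[[u,v]]],float),i["camera_matrix"],i["distortion"])[0,0]
    E=i["extrinsics"];d=E[:3,:3]@[a,-b,-1];o=E[:3,3]
    return (o+d*(z-o[2])/d[2])[:2]
E
python3 - <<'E'
from h import *
S=dict(scene=[(424,232),(313,266),(193,262)],side=[(226,212),(344,248),(443,332)])
P=dict(scene=[(165,145),(420,138),(644,129)],side=[(178,365),(443,353),(None,)])
T=dict(scene=[(111,61),(378,43),(658,34)],side=[(60,456),(347,465),(615,481)])
def px(n,k,p):
    if p[0] is None:return 460,306
    return S[n][k][0]-33+(p[0]-264*k+.5)/4-.5,S[n][k][1]-38+(p[1]-(300 if n=="side" else 0)+.5)/4-.5
for k in range(3):
    r={}
    for nm,D,z in(("pad",P,.075),("tag",T,.067)):
        q=[ray(n,*px(n,k,D[n][k]),z) for n in S];r[nm]=np.mean(q,0)
        print(k,nm,np.round(q,4).tolist(),r[nm].round(4))
    d=r["pad"]-r["tag"];print("len",np.hypot(*d),"ang",np.degrees(np.arctan2(d[1],d[0])),"from base",np.hypot(*r["pad"]),np.hypot(*r["tag"]))
E
```

```text
0 pad [[0.5544, 0.2567], [0.5458, 0.249]] [0.5501 0.2528]
0 tag [[0.4682, 0.2441], [0.4654, 0.2394]] [0.4668 0.2418]
len 0.08400407631760683 ang 7.55618908378502 from base 0.6054206423938788 0.5257239018068561
1 pad [[0.6403, 0.0199], [0.6355, 0.0151]] [0.6379 0.0175]
1 tag [[0.5559, 0.0007], [0.5545, -0.0022]] [ 0.5552 -0.0008]
len 0.08471376397333184 ang 12.4321021659943 from base 0.6381422443425506 0.5551758843856427
2 pad [[0.6059, -0.2373], [0.5984, -0.2429]] [ 0.6022 -0.2401]
2 tag [[0.5189, -0.2446], [0.5179, -0.2485]] [ 0.5184 -0.2465]
len 0.08400418680149009 ang 4.390568002921753 from base 0.6482590353594936 0.5740335216945884
```

The pad-tag spacings of 84 to 85 mm match the plate's 85 mm. Next I close the fingers and move above the left pad.

```bash
python3 -m crank '[[[-0.3,-0.17,0.06,0,1],[-0.3,-0.17,0.06,0,1],[-0.3,-0.17,0.06,0,1],[-0.3,-0.17,0.06,0,1],[-0.3,-0.17,0.06,0,1],[-0.3,-0.17,0.06,0,1],[-0.3,-0.17,0.06,0,1],[-0.3,-0.17,0.06,0,1],[-0.3,-0.17,0.06,0,1],[-0.3,-0.17,0.06,0,1],[-0.3,-0.17,0.06,0,1],[-0.3,-0.17,0.06,0,1],[-0.3,-0.17,0.06,0,1],[-0.3,-0.17,0.06,0,1],[-0.24,-0.24,0.06,0,1],[0,0,0,0,1],[0,0,0,0,1],[0,0,0,0,1]]]'
python3 - <<'E'
from h import *
s=ctrl.state();p=s["eef_pos"];y=np.radians(s["ee_rot"][2]);print(s["ee_rot"],s["ft_force"],s["finger_gap"])
d=np.array([.5501,.2528])-p[:2];print("to pad tool xy",np.cos(y)*d[0]+np.sin(y)*d[1],np.sin(y)*d[0]-np.cos(y)*d[1])
i=ctrl.camera_info("wrist");im=ctrl.read_camera("wrist");cv2.imwrite("pics/w1.png",im[:,:,::-1]);np.save("w1.npy",i,allow_pickle=True)
E
```

```text
t: 1.6
eef_pos: [0.5507, 0.2533, 0.1172]
ee_rot: [-180.0, -0.0, 161.7]
ft_force: [-1.0, 0.6, 0.3]
finger_gap: -0.001
gripper_force: 0.0
[-1.79989577e+02 -3.52146401e-02  1.61724929e+02] [-1.04171191  0.61940062  0.32159329] -0.0008676271782862297
to pad tool xy 0.0004058256581853573 -0.0006380140464666306
```

View pics/w1.png

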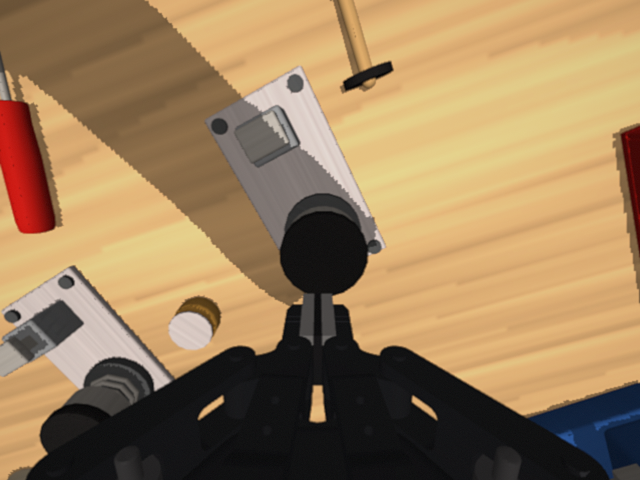

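The wrist view has the left pad at (324,252), about 87 px across, clear of the fingers at (318,295). The left tag head is near (262,137).

Run:
```python
from h import *
i=np.load("w1.npy",allow_pickle=True).item()
print(ray(0,324,252,.075,i),ray(0,262,137,.067,i),ray(0,281,252,.075,i)-ray(0,367,252,.075,i))
```

```text
[0.54697192 0.25959289] [0.46658605 0.24574163] [-0.01770361 -0.053736  ]
```

```bash
python3 -m crank '[[[0.02,-0.03,0.13,0,1],[0,0,0.13,0,1],[0,0,0.1,0,1],[0,0,0,0,1],[0,0,0,0,1],[0,0,0,0,1],[0,0,0,0,1]]]'
python3 -m crank '[[[0,0,0.04,0,1],[0,0,0.04,0,1],[0,0,0.04,0,1],[0,0,0.04,0,1],[0,0,0,0,1],[0,0,0,0,1],[0,0,0,0,1],[0,0,0,0,1],[0,0,0,0,1]]]'
```

```text
t: 2.23
eef_pos: [0.5486, 0.251, 0.0819]
ee_rot: [180.0, 0.0, 161.7]
ft_force: [0.4, 0.4, 0.1]
finger_gap: 0.001
gripper_force: 0.0
t: 2.98
eef_pos: [0.5483, 0.2508, 0.0656]
ee_rot: [180.0, 0.0, 161.7]
ft_force: [-0.5, -0.2, -0.6]
finger_gap: -0.0
gripper_force: 0.0
```

Run:
```python
from h import *
F=[]
for k in range(4):
    im=ctrl.read_camera("side");s=ctrl.state();F.append(s["ft_force"])
print(np.round(F,2),s["eef_pos"])
cv2.imwrite("pics/s2.png",cv2.resize(im[110:260,140:340,::-1],None,fx=4,fy=4,interpolation=cv2.INTER_CUBIC))
```

```text
[[ 0.24  0.1   0.33]
 [ 0.73  0.   -0.66]
 [ 0.88  0.58  0.02]
 [-0.97 -0.27  0.41]] [0.54823627 0.25076795 0.06549945]
```

View pics/s2.png

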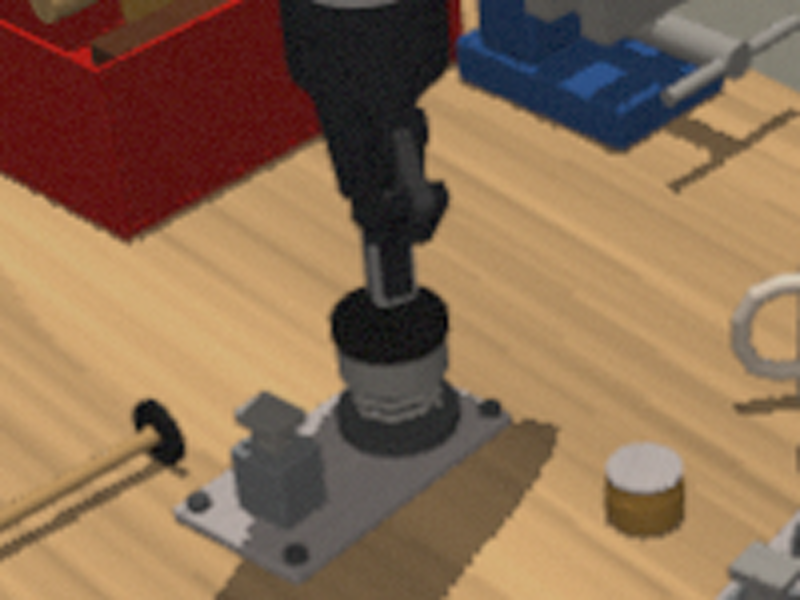

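Enlarged side view: the left pad is still centred at about (390,322), where it was when free. The fingertip is at (393,303). The force is also about zero, so I'll compare this with the projected TCP.

```bash
cat >> h.py <<'E'
def proj(n,p):
    i=ctrl.camera_info(n);E=i["extrinsics"];c=E[:3,:3].T@(np.array(p)-E[:3,3])
    return cv2.projectPoints(np.array([[c[0],-c[1],-c[2]]]),np.zeros(3),np.zeros(3),i["camera_matrix"],i["distortion"])[0][0,0]
E
python3 - <<'E'
from h import *
p=ctrl.state()["eef_pos"]
for dz in(0,.005,.01,.015,.02):
    print(dz,(proj("side",p+[0,0,dz])-[140,110])*4)
im=ctrl.read_camera("scene");u,v=proj("scene",p).astype(int);print(u,v)
c=cv2.resize(im[v-50:v+40,u-60:u+60,::-1],None,fx=5,fy=5,interpolation=cv2.INTER_CUBIC);cv2.imwrite("pics/sc2.png",c)
for dz in(0,.01,.02):print(dz,(proj("scene",p+[0,0,dz])-[u-60,v-50])*5)
E
```

```text
0 [391.66310948 331.59110485]
0.005 [390.85584056 323.38680376]
0.01 [390.04436563 315.13792903]
0.015 [389.22865328 306.84413118]
0.02 [388.40867181 298.50505724]
428 231
0 [300.32833307 253.76411894]
0.01 [302.63151527 234.80030328]
0.02 [304.95343481 215.63086253]
```

View pics/sc2.png

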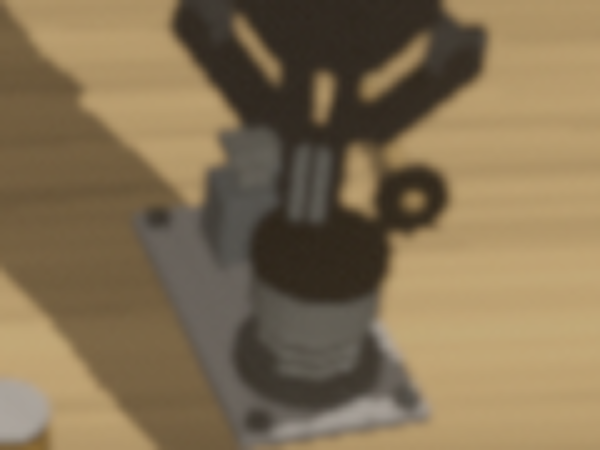

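In both views the visible finger ends are about 17 mm above the reported TCP, so contact comes lower than the TCP value suggests. I'll go down by feel.

```bash
for k in 1 2 3; do :; done
python3 -m crank '[[[0,0,0.03,0,1],[0,0,0.02,0,1],[0,0,0,0,1],[0,0,0,0,1],[0,0,0,0,1],[0,0,0,0,1]]]' | grep -E "pos|ft"
python3 -m crank '[[[0,0,0.03,0,1],[0,0,0,0,1],[0,0,0,0,1],[0,0,0,0,1]]]' | grep -E "pos|ft"
python3 -m crank '[[[0,0,0.03,0,1],[0,0,0,0,1],[0,0,0,0,1],[0,0,0,0,1]]]' | grep -E "pos|ft"
```

```text
eef_pos: [0.5482, 0.2507, 0.0604]
ft_force: [0.2, 0.0, -0.8]
eef_pos: [0.5482, 0.2507, 0.0574]
ft_force: [-0.1, 0.1, 0.8]
eef_pos: [0.5482, 0.2507, 0.0544]
ft_force: [-0.0, -0.3, 0.8]
```

```bash
python3 -m crank '[[[0,0,0.03,0,1],[0,0,0,0,1],[0,0,0,0,1],[0,0,0,0,1]]]' | grep -E "pos|ft"
python3 -m crank '[[[0,0,0.03,0,1],[0,0,0,0,1],[0,0,0,0,1],[0,0,0,0,1]]]' | grep -E "pos|ft"
python3 - <<'E'
from h import *
F=[]
for k in range(6):
    im=ctrl.read_camera("side");s=ctrl.state();F.append(s["ft_force"])
print(np.mean(F,0),s["eef_pos"],s["finger_gap"])
cv2.imwrite("pics/s3.png",cv2.resize(im[110:260,140:340,::-1],None,fx=4,fy=4,interpolation=cv2.INTER_CUBIC))
E
```

```text
eef_pos: [0.5482, 0.2507, 0.0513]
ft_force: [0.3, -0.2, 0.1]
eef_pos: [0.5484, 0.2508, 0.0485]
ft_force: [-0.2, 0.5, 2.9]
[ 0.37483304 -0.21157332  2.92382276] [0.54831174 0.25076544 0.0484688 ] 0.001251009089073734
```

View pics/s3.png

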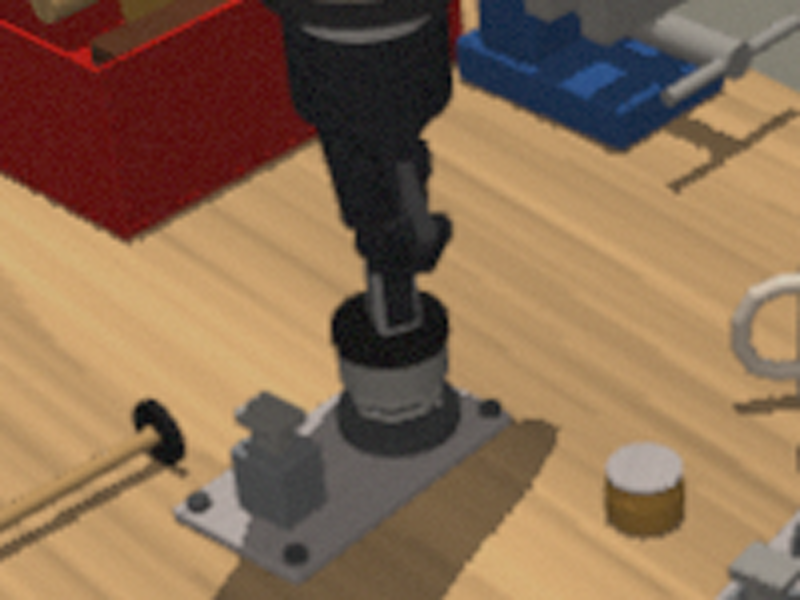

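The fingertip touches the pad, whose top has dropped about 3.5 mm (top edge from 285 to 291 in the crop). Contact is therefore at a reported z of about 0.052. I'll press on to about 10 mm and take averaged forces.

```bash
cat > f.py <<'E'
from h import *
F=[]
for k in range(6): ctrl.read_camera("side");s=ctrl.state();F.append(s["ft_force"][2])
print("Fz",np.mean(F).round(2),"+-",(np.std(F)/2.4).round(2),s["eef_pos"].round(4) if hasattr(s["eef_pos"],"round") else s["eef_pos"],s["t"])
E
python3 -m crank '[[[0,0,0.03,0,1],[0,0,0.01,0,1],[0,0,0,0,1],[0,0,0,0,1],[0,0,0,0,1]]]' >/dev/null; python3 f.py
python3 -m crank '[[[0,0,0.03,0,1],[0,0,0,0,1],[0,0,0,0,1],[0,0,0,0,1]]]' >/dev/null; python3 f.py
```

```text
Fz 6.09 +- 0.17 [0.5483 0.2508 0.0444] 6.0833
Fz 7.98 +- 0.17 [0.5484 0.2508 0.0415] 6.7167
```

The left pad gives about 0.72 N/mm, pressed 11 mm. Next I lift, move to the middle pad and descend to just above it.

```bash
python3 -m crank '[[[0,0,-0.2,0,1],[0,0,-0.2,0,1],[0,0,-0.2,0,1],[-0.2,-0.24,0,0,1],[-0.2,-0.24,0,0,1],[-0.2,-0.24,0,0,1],[-0.2,-0.24,0,0,1],[-0.2,-0.24,0,0,1],[-0.2,-0.24,0,0,1],[-0.2,-0.24,0,0,1],[-0.18,-0.25,0,0,1],[0,0,0,0,1],[0,0,0.2,0,1],[0,0,0.2,0,1],[0,0,0.05,0,1],[0,0,0,0,1],[0,0,0,0,1],[0,0,0,0,1]]]'; python3 f.py
```

```text
t: 8.22
eef_pos: [0.6383, 0.0181, 0.0574]
ee_rot: [180.0, 0.1, 161.7]
ft_force: [0.6, -0.5, 0.4]
finger_gap: 0.001
gripper_force: 0.0
Fz 0.06 +- 0.13 [0.638  0.018  0.0569] 8.5167
```

```bash
python3 -m crank '[[[0,0,0.04,0,1],[0,0,0.04,0,1],[0,0,0,0,1],[0,0,0,0,1],[0,0,0,0,1],[0,0,0,0,1]]]' >/dev/null; python3 f.py
python3 -m crank '[[[0,0,0.04,0,1],[0,0,0.03,0,1],[0,0,0,0,1],[0,0,0,0,1],[0,0,0,0,1]]]' >/dev/null; python3 f.py
```

```text
Fz 5.48 +- 0.11 [0.6381 0.018  0.0486] 9.3167
Fz 12.7 +- 0.12 [0.6382 0.018  0.0421] 10.0333
```

The middle pad gives about 1.1 N/mm, stiffer than the left, pressed 11 mm. Now the right pad.

```bash
python3 -m crank '[[[0,0,-0.2,0,1],[0,0,-0.2,0,1],[0,0,-0.2,0,1],[-0.05,-0.28,0,0,1],[-0.05,-0.28,0,0,1],[-0.05,-0.28,0,0,1],[-0.05,-0.28,0,0,1],[-0.05,-0.28,0,0,1],[-0.05,-0.29,0,0,1],[-0.05,-0.29,0,0,1],[-0.06,-0.29,0,0,1],[-0.06,-0.29,0,0,1],[0,0,0,0,1],[0,0,0.2,0,1],[0,0,0.2,0,1],[0,0,0.05,0,1],[0,0,0,0,1],[0,0,0,0,1],[0,0,0,0,1]]]'; python3 f.py
python3 -m crank '[[[0,0,0.04,0,1],[0,0,0.04,0,1],[0,0,0,0,1],[0,0,0,0,1],[0,0,0,0,1],[0,0,0,0,1]]]' >/dev/null; python3 f.py
python3 -m crank '[[[0,0,0.04,0,1],[0,0,0.03,0,1],[0,0,0,0,1],[0,0,0,0,1],[0,0,0,0,1]]]' >/dev/null; python3 f.py
```

```text
t: 11.62
eef_pos: [0.6027, -0.24, 0.0574]
ee_rot: [-180.0, 0.1, 161.7]
ft_force: [0.0, -0.6, 0.6]
finger_gap: 0.003
gripper_force: 0.0
Fz 0.2 +- 0.12 [ 0.6024 -0.2399  0.0569] 11.9167
Fz 1.16 +- 0.16 [ 0.6021 -0.2399  0.0485] 12.7167
Fz 3.7 +- 0.14 [ 0.6023 -0.24    0.0416] 13.4333
```

The right pad gives about 0.37 N/mm, the softest. Next I move above the right tag and check alignment there.

```bash
python3 -m crank '[[[0,0,-0.2,0,1],[0,0,-0.2,0,1],[0,0,-0.2,0,1],[0.26,-0.11,0,0,1],[0.26,-0.11,0,0,1],[0.26,-0.11,0,0,1],[0,0,0,0,1],[0,0,0.2,0,1],[0,0,0.2,0,1],[0,0,0.08,0,1],[0,0,0,0,1],[0,0,0,0,1],[0,0,0,0,1]]]'
python3 - <<'E'
from h import *
p=np.array(ctrl.state()["eef_pos"])+[0,0,.0225]
cs=[]
for n in("side","scene"):
    u,v=proj(n,p).astype(int);im=ctrl.read_camera(n)
    cs.append(cv2.resize(im[v-50:v+50,u-33:u+33,::-1],None,fx=6,fy=6,interpolation=cv2.INTER_CUBIC))
    print((proj(n,p)-[u-33,v-50])*6,(proj(n,[.5184,-.2465,.067])-[u-33,v-50])*6)
cv2.imwrite("pics/t.png",np.hstack(cs))
E
```

```text
t: 14.52
eef_pos: [0.5181, -0.247, 0.0542]
ee_rot: [-180.0, 0.0, 161.7]
ft_force: [0.5, -0.2, 0.4]
finger_gap: -0.003
gripper_force: 0.0
[200.86115266 300.21985845] [195.01441241 323.86447974]
[199.64683094 302.10730017] [205.5289374  324.14521847]
```

View pics/t.png

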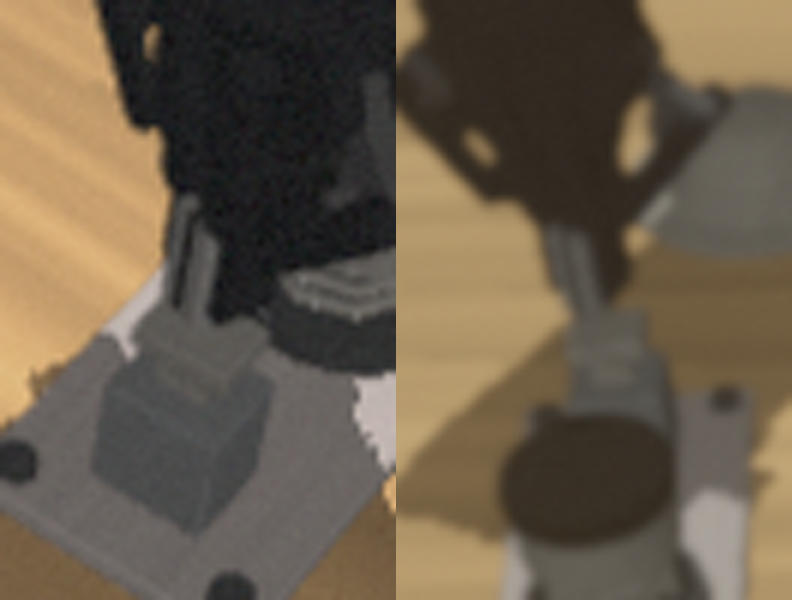

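The side crop (left) has the fingertips at about (200,315), just over the tag head at about (200,338). The scene crop (right) agrees, tips at (590,308) and head at about (608,330). The offset is within a few mm, so I press now.

```bash
python3 -m crank '[[[0.02,0,0.05,0,1],[0,0,0.05,0,1],[0,0,0.03,0,1],[0,0,0.03,0,1],[0,0,0,0,1],[0,0,0,0,1],[0,0,0,0,1]]]' | grep -E "pos|ft"
python3 -m crank '[[[0,0,0.03,0,1],[0,0,0.03,0,1],[0,0,0,0,1],[0,0,0,0,1],[0,0,0,0,1]]]' | grep -E "pos|ft"
python3 -m crank '[[[0,0,0.02,0,1],[0,0,0,0,1],[0,0,0,0,1],[0,0,0,0,1]]]' | grep -E "pos|ft"
```

```text
eef_pos: [0.5157, -0.2462, 0.0373]
ft_force: [-0.6, 0.9, -0.3]
eef_pos: [0.5157, -0.2461, 0.0313]
ft_force: [0.5, 0.9, 0.3]
eef_pos: [0.5157, -0.2461, 0.0294]
ft_force: [0.2, 1.0, 0.7]
```

Run:
```python
from h import *
p=np.array([.5181,-.247,.0767])
cs=[]
for n in("side","scene"):
    u,v=proj(n,p).astype(int);im=ctrl.read_camera(n)
    cs.append(cv2.resize(im[v-50:v+50,u-33:u+33,::-1],None,fx=6,fy=6,interpolation=cv2.INTER_CUBIC))
c=np.hstack(cs);c=np.clip(c.astype(float)*1.8,0,255).astype(np.uint8)
cv2.imwrite("pics/t2.png",c)
```

```text
(no output)
```

View pics/t2.png

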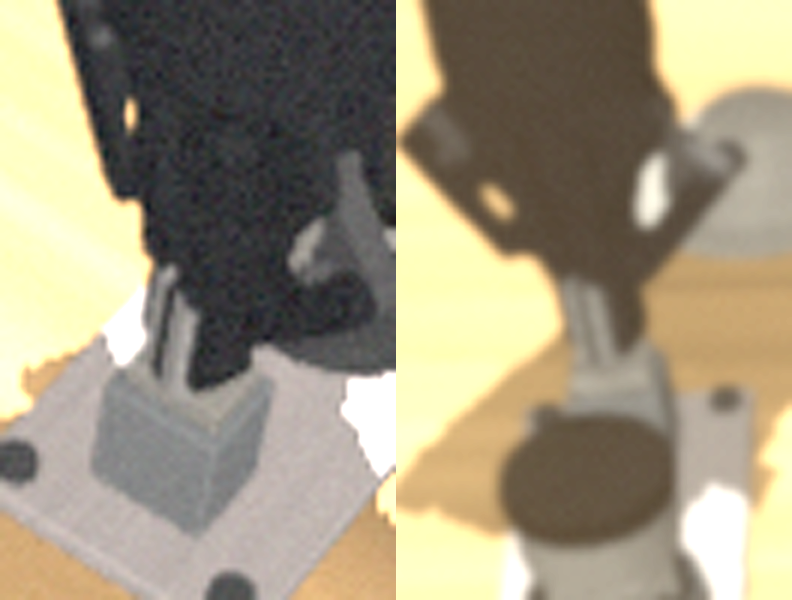

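The tag head is now almost flush with its block (about (200,400) in the side crop), with the fingertips on it. I'll press until it hits the stop.

```bash
python3 -m crank '[[[0,0,0.02,0,1],[0,0,0,0,1],[0,0,0,0,1],[0,0,0,0,1]]]' | grep -E "pos|ft"
python3 -m crank '[[[0,0,0.02,0,1],[0,0,0,0,1],[0,0,0,0,1],[0,0,0,0,1]]]' | grep -E "pos|ft"
```

```text
eef_pos: [0.516, -0.2462, 0.0289]
ft_force: [-10.2, 4.3, 31.4]
eef_pos: [0.5162, -0.2464, 0.0286]
ft_force: [-19.8, 9.6, 65.6]
```

The tag is on its stop, with force rising steeply. I'll lift well clear and check the final state.

```bash
python3 -m crank '[[[0,0,-0.1,0,1],[0,0,-0.3,0,1],[0,0,-0.4,0,1],[0,0,-0.4,0,1],[0,0,-0.4,0,1],[0,0,0,0,1],[0,0,0,0,1],[0,0,0,0,1],[0,0,0,0,1]]]'
python3 - <<'E'
from h import *
a=cv2.imread("pics/side0.png")[:,:,::-1];im=ctrl.read_camera("side")
cv2.imwrite("pics/end.png",np.hstack([cv2.resize(x[170:420,170:500,::-1],(400,303)) for x in(a,im)]))
E
```

```text
t: 17.47
eef_pos: [0.5152, -0.2458, 0.1844]
ee_rot: [-180.0, -0.1, 161.7]
ft_force: [-0.2, 0.5, -0.5]
finger_gap: 0.003
gripper_force: 0.0
```

View pics/end.png

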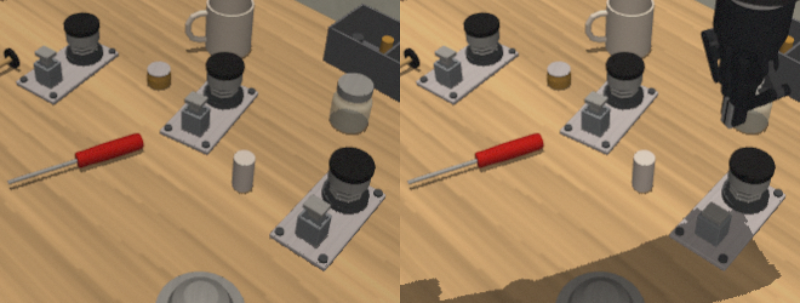

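Before (left) and after (right): the right tag is down at (712,220) and the other two are still up. The pads have sprung back and nothing in view has moved.

```bash
python3 -c "
from plant import ctrl
print(ctrl.sign_off())"
```

```text
the job is handed in; nothing more can be done
None
```

The right mount is the softest (about 0.37 N/mm, against 0.72 left and 1.1 middle), so I pushed its tag down to the stop, left the other two up, and handed the job in (no verdict was returned).

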